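# Hold a freshly buffed sight block in the handlamp's beam

### The arm

A 7-joint arm with a two-finger parallel gripper is mounted at the origin on the work surface. World frame = base frame: x ahead of the robot, y to its left, z up, the work surface at z = 0. Lengths are in m, angles in rad, forces in N, time in s.
With the tool pointing down it reaches from about 0.35 to 0.9 m from the base axis. Payload 8.1 kg.
Tool frame: the origin (TCP) lies at the centre of the arm's flange, where the gripper is bolted on; the fingertips stand 178 mm ahead of it and the grasp point (between the pads) lies 159 mm ahead of it; z points along the fingers, y is the line along which they close (so a half turn about z gives the same grasp; the last joint's range is limited). The gripper opens to 92 mm and grips with 3 to 60 N. Pads are 19 mm wide; open, the fingers measure 130 mm over their backs; the gripper's body (75 mm by 190 mm) begins 47 mm behind the grasp point.
Start: joints at [1.238, 0.434, 0.025, 1.573, -0.012, 1.134, -0.075], TCP at [0.142, -0.609, 0.405] pointing down, gripper open.
Joint ranges: [-2.62, 2.62], [-0.44, 2.09], [-1.27, 1.32], [0.08, 2.57], [-1.32, 4.46], [0.12, 2], [-2.74, 2.74]. Speed limits (rad/s): [2.22, 2.22, 3.01, 3.01, 3.14, 3.14, 3.14].

### API

Orientations are given as a unit quaternion [x, y, z, w].
In Python, from cell import telemetry, imaging, bot gives the robot as it stands.
- The arm moves only by the tool servo_tool, never from a script. Its argument "series" is a list of rows, each a list of 5 numbers: the closure, from 0 (fully open) to 1 (shut), then the shift along the tool's x, y, z each as a share of 10 cm, from -1 to 1, then the turn about the tool's z as a share of 360 degrees, from -1 to 1. In form: [[gripper, dx, dy, dz, yaw], ...]. A call has 1 to 12 rows; each row is the pose to reach, as a shift and turn from the pose commanded when the call began, along the tool's axes at that moment, turning the shorter way round; what a row does not reach only later rows make up. A row lasts 1/10 s, in which the tool goes at most 50 mm and 8.59 degrees, less where a joint would pass 70% of its speed; a pose out of reach is approached as far as the arm can. A call with a number of a shift or a turn outside -1 to 1 is refused whole. A call with a gripper value outside its range is refused whole. The fingers move at their own pace and stop on an object; "grip_force" is the grip in N (left out, the last holds). Time passes only in rows, so rows that repeat a pose let the fingers close. It gives the time, the measured TCP pose, the force, the opening and the grip force at its end, in the units of the state.
- telemetry.read_state(): the state, without advancing time (a new reading comes with each control period).
- imaging.snapshot(name): name is "side" or "top" or "wrist"; returns the picture (480x640x3 uint8, blue, green, red); there is no depth.
- imaging.camera_info(name): a dict with "mtx" (3x3 intrinsics, pixels), "k1" (the pictures are not rectified: a ray, as slopes to the right and down, at radius r is drawn at 1 + k1 r^2 times it, then the intrinsics apply), "R" (3x3) and "t" (3): a world point X has camera coordinates R X + t. Camera axes: x right, y down, z forward; pixel columns grow to the right and rows downward; lengths in m; the calibration is good to about 2 mm. A picture is of the moment at which its call begins: read the wrist's pose just before it. camera_info takes no time and is no camera call; for the wrist camera it gives the pose at the moment of the call.
- bot.job_done(): hands the job in; it is judged then, once.
The state is a dict: "time": time; "joints": joint angles; "dq": joint speeds; "joint_efforts": joint torques, N m; "eef_pos": TCP position; "tcp_rot": TCP orientation; "wrist_force": force on the tool from outside, world axes, zero at the start; "torque": the same for the moment, N m; "finger_gap": opening from 0.0 (shut) to 1.0 (fully open); "finger_force": force on a finger pad.
Only numpy, scipy, OpenCV 4.12 (cv2) and the standard library are available. Lean on these libraries where they do the work, as an engineer would, in place of code of your own. Each camera call takes 0.05 s, during which the arm holds its last target. There are 200 camera calls.

### The job

Check the freshly buffed sight block for scratches: lift the lit handlamp off its charging cradle by its handle and stand it upright on the bench facing the white screen, its lens about 22 cm from the screen and shining squarely on the middle of its width; let go of it. Then take the rectangular clear block from the tray by its two narrow frosted sides only, never touching its two clear faces, and hold it still and upright in the beam between lamp and screen, level with and centred on the lens, with the clear faces square to the light. Finish holding it there in the air, touching nothing else, and leave all other things where they are.

Things in the scene. Friction and masses are not known exactly. Their poses are not given: they have to be found in the camera images.
- lamp_grip (a point): Handlamp (0.65 kg or somewhat more or less): grip point at the middle of its carrying handle's bar. The handle is a horizontal bar of diameter 22 mm, clear for 67 mm between its two posts, running along this frame's x axis; its centre is 140 mm above the lamp's foot, with 35 mm free below the bar over the lamp's body (76 wide, 94 high). x points where the lamp shines, z up. The lamp's balance point is below the grip point. It stands upright by itself.
- lamp_lens (a point): Centre of the lit handlamp's round lens (diameter 70 mm, bezel 84): 73 mm ahead of lamp_grip along x and 80 mm below it, so 60 mm above the foot of the lamp. x is the light's direction (the beam's axis), z up.
- cradle: Fixed charging cradle on the bench, 150 x 112 mm; the lamp's foot sits 30 mm above the bench inside a rim 8 mm high; a 34 mm contact wall stands at its back. Origin on the bench, x along the lamp's x. The lamp must be lifted straight up, 20 mm or more, to leave it.
- screen_mid (a point): Upright fixed white screen, 200 mm wide, 164 mm to its top, on a dark foot 170 wide reaching 29 mm out in front of the face. The point is on the middle of the white face, 85 mm above the bench. Its x axis is horizontal, square to the face and points INTO the face (away from the lamp's side), z up: a lamp shining squarely on it has its x along this x.
- tray: Fixed aluminium tray, 226 x 116 mm, rim 14 mm high, rubber floor 4 mm above the bench. Origin under its centre.
- block: The rectangular acrylic sight block, standing upright on the tray. Origin at the centre of its underside, axes as block_center.
- block_center (a point): Centre (half-way up) of the clear rectangular acrylic sight block, 0.075 kg: 70 mm tall (z), 36 mm wide along its y and 25 mm thick along its x. The two narrow sides facing +y and -y (36 mm apart, 20 mm wide, whitish) are frosted: grip these. The two wide faces facing +x and -x (25 mm apart) are buffed clear and are not to be touched. Edges are chamfered. (In the rules block_c1 and block_c2 are the clear faces, block_c3 and block_c4 the frosted sides.)
- lamp: The handlamp. Origin at the centre of its foot, 3 mm ahead of lamp_grip along x and 140 mm below it; axes as lamp_grip. (In the rules lamp_c3 is the handle's bar, lamp_c4 and lamp_c5 its posts.)
- screen: The fixed screen and its foot. Origin on the bench straight below screen_mid, axes as screen_mid.
- round_glass: Bystander, loose: a clear round sight glass lying flat on the tray, diameter 42, 16 high (not the piece to inspect) (mm). Leave it where it is.
- quench_pot: Bystander, loose: a steel mug, diameter 84, 85 high, with a handle (mm). Leave it where it is.
- spare_wheel: Bystander, loose: a spare grinding wheel lying flat, diameter 150, 20 thick (mm). Leave it where it is.
- compound_bar: Bystander, loose: a bar of polishing compound, 120 x 40 x 36 (mm). Leave it where it is.
- rest_wrench: Bystander, loose: a wrench lying flat, 160 long (mm). Leave it where it is.
- iron_head: Bystander, loose: a steel golf iron head, about 95 long, 65 high (mm). Leave it where it is.
- polish_tin: Bystander, loose: a tin of polish, diameter 68, 75 high (mm). Leave it where it is.
Things that resemble listed ones, but are neither listed nor needed, are in the scene too. What is shaped like the block but black or pink is not meant.

How it is judged:
On the way, in this order (a step that is already met when the one before it is completed fails the run):
1. the handlamp is lifted clear of its cradle by its handle (height (world z) of lamp_grip above 0.185 m and (contact force between the fingers and lamp_c3 above 1 N or contact force between the fingers and lamp_c4 above 1 N or contact force between the fingers and lamp_c5 above 1 N) and contact force between lamp and cradle below 0.05 N), for 0.1 s.
2. the handlamp stands on the bench, let go, shining squarely on the screen (x of screen_mid in the frame of lamp_lens between 0.15 and 0.29 m and y of screen_mid in the frame of lamp_lens between -0.05 and 0.05 m and angle between the x axis of lamp_lens and the x axis of screen_mid, either way round below 0.2 rad and angle between lamp_lens's own z axis and vertical below 0.08 rad and height (world z) of lamp_grip below 0.146 m and contact force between the fingers and lamp below 0.1 N and linear speed of lamp below 0.02 m/s), for 0.3 s.
3. the block is lifted from the tray by its frosted sides (height (world z) of block_center above 0.06 m and contact force between the fingers and block_c3 above 0.5 N and contact force between the fingers and block_c4 above 0.5 N), for 0.1 s.
At the end, for the whole second after the job is handed in: Lamp upright on the bench, released, lens 150-290 mm off the screen, aimed within 50 mm and 0.2 rad. Block at rest in the fingers by both frosted sides, centre within 14 mm sideways and 15 mm in height of the beam, 35 mm off lens and screen, upright to 0.17 and square to 0.2 rad (all of step 2 and x of block_center in the frame of lamp_lens above 0.035 m and x of block_center in the frame of screen_mid below -0.035 m and y of block_center in the frame of lamp_lens between -0.014 and 0.014 m and z of block_center in the frame of lamp_lens between -0.015 and 0.015 m and angle between the x axis of block_center and the x axis of lamp_lens, either way round below 0.2 rad and angle between block_center's own z axis and vertical below 0.17 rad and linear speed of block below 0.02 m/s and contact force between the fingers and block_c3 above 0.5 N and contact force between the fingers and block_c4 above 0.5 N and contact force between block and lamp below 0.05 N and contact force between block and screen below 0.05 N and height (world z) of block_center above 0.042 m); the arm keeps its last pose, push and grip.
It fails at once if a clear face of the block is touched by the robot (contact force between any of the fingers, the arm and block_c1 above 0.2 N or contact force between any of the fingers, the arm and block_c2 above 0.2 N).
It fails at once if the handlamp is tipped over (angle between lamp_lens's own z axis and vertical above 0.7 rad).
It fails at once if the block is tipped over (angle between block_center's own z axis and vertical above 0.7 rad).
It fails at once if a bystander is moved by more than 25 mm (distance of any of round_glass, quench_pot, spare_wheel, compound_bar, rest_wrench, iron_head, polish_tin from where it was at the start of the episode above 0.025 m).
It also fails if it takes over 58 s, if anything falls off the work surface, if the arm or the gripper's body presses on something with over 40 N, if the wrist force passes 120 N, or if a joint passes its speed limit or range.

## Working session

There is one attempt and no reset: what is moved stays moved. The work goes in short steps, Python scripts to look and compute and a tool call to move; the robot and the scene stay as the last step left them, time stands still between calls to the robot, and variables do not carry over. Pictures are saved under pics/ and viewed, at most 10 in all, crops included, and the job is handed in when it is done.

Besides the shell and the picture viewer there is one more tool, called after "Emit:" as name(argument=value, ...), one argument or row to a line, values as JSON. servo_tool: Moves the arm, as the interface text tells. Its arguments: {"type":"object","properties":{"series":{"type":"array","items":{"type":"array","items":{"type":"number"}}},"grip_force":{"type":"number"}},"required":["series"]}

```bash
mkdir -p pics; ls
cat > h.py <<'E'
import numpy as np, cv2
from cell import telemetry, imaging, bot
def ray(ci,u,v):
    K=np.array(ci["mtx"],float);k=ci["k1"]
    d=cv2.undistortPoints(np.array([[[u,v]]],float),K,np.array([k,0,0,0],float))[0,0]
    R=np.array(ci["R"]);t=np.array(ci["t"])
    return -R.T@t, R.T@np.array([d[0],d[1],1.])
def plane(ci,u,v,z):
    o,d=ray(ci,u,v); return o+d*(z-o[2])/d[2]
def two(c1,p1,c2,p2):
    o1,d1=ray(c1,*p1);o2,d2=ray(c2,*p2)
    s=np.linalg.lstsq(np.c_[d1,-d2],o2-o1,rcond=None)[0]
    a=o1+d1*s[0];b=o2+d2*s[1]; return (a+b)/2,np.linalg.norm(a-b)
def proj(ci,X):
    K=np.array(ci["mtx"],float)
    p,_=cv2.projectPoints(np.array(X,float).reshape(-1,1,3),cv2.Rodrigues(np.array(ci["R"],float))[0],np.array(ci["t"],float),K,np.array([ci["k1"],0,0,0],float)); return p[:,0]
E
python3 - <<'E'
from h import *
print(telemetry.read_state())
for n in("top","side","wrist"):
    c=imaging.camera_info(n); print(n,c["mtx"],c["k1"],-np.array(c["R"]).T@c["t"],np.round(c["R"],3).tolist())
    cv2.imwrite(f"pics/{n}0.png",imaging.snapshot(n))
E
```

```text
pics
{'time': 0.0, 'joints': array([ 1.23843508,  0.43523689,  0.02495718,  1.57405555, -0.01160498,
        1.13397806, -0.07506826]), 'dq': array([ 0.00030713,  0.00038399,  0.00066434, -0.00091222, -0.0003412 ,
        0.00113776,  0.00050421]), 'joint_efforts': array([-1.08259886e-03, -6.67853093e+01,  9.84764323e-01, -3.14458537e+01,
       -6.05832366e-02,  4.28650354e-02,  1.23909808e-04]), 'eef_pos': array([ 0.14227169, -0.60837384,  0.40395199]), 'tcp_rot': array([ 9.93409640e-01,  1.14615445e-01, -1.51548352e-04, -7.51312695e-04]), 'wrist_force': array([0.09675015, 0.05701435, 0.02417668]), 'torque': array([ 0.04430056, -0.02998995, -0.0799127 ]), 'finger_force': 0.0, 'finger_gap': 1.0001112277201964}
top [[497.21967065   0.         322.10065833]
 [  0.         497.21967065 249.52664147]
 [  0.           0.           1.        ]] -0.12259729854187265 [0.36400523 0.06046706 1.18373235] [[0.014, -1.0, -0.018], [-0.985, -0.01, -0.174], [0.174, 0.02, -0.985]]
side [[465.45271185   0.         315.87947636]
 [  0.         465.45271185 230.08591291]
 [  0.           0.           1.        ]] 0.01645160634508115 [0.17395306 1.03269017 0.83425132] [[-0.929, -0.37, -0.013], [-0.203, 0.539, -0.817], [0.309, -0.757, -0.576]]
wrist [[381.62367382   0.         324.6659752 ]
 [  0.         381.62367382 234.81310938]
 [  0.           0.           1.        ]] 0.01982641373736055 [ 0.21621744 -0.59045894  0.38398525] [[0.228, -0.974, -0.001], [-0.934, -0.219, 0.281], [-0.274, -0.063, -0.96]]
```

View pics/top0.png

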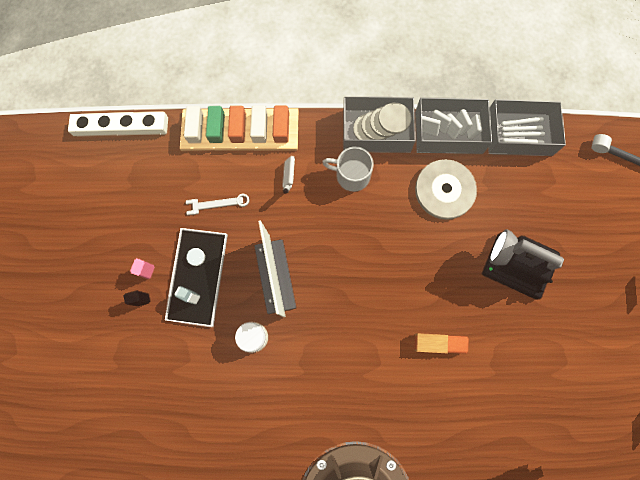

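View pics/side0.png

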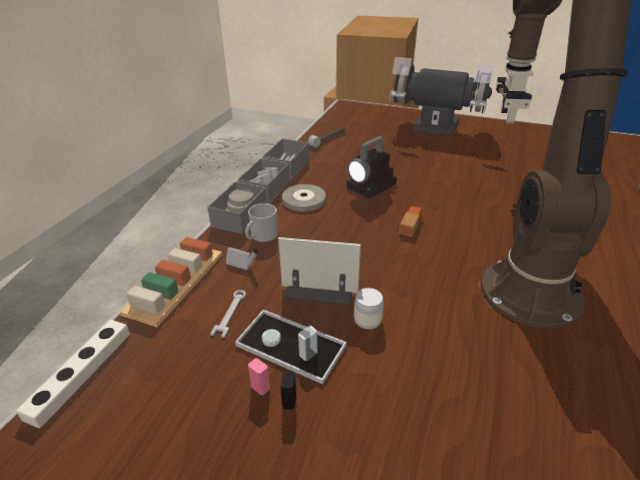

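The top view shows the lamp at (525,265), screen (272,270), tray (196,277) with the clear block (187,296) and round glass (195,257). The pink (142,268) and black (137,298) lookalikes stand outside the tray. In the side view the clear block is at (308,343). It is the only clear upright one on the tray, so it is the one meant. I'll confirm this in an enlarged crop.

Run:
```python
from h import *
t=cv2.imread("pics/top0.png");s=cv2.imread("pics/side0.png")
def c(im,x,y,w,h,W,H): return cv2.resize(im[y:y+h,x:x+w],(W,H),interpolation=cv2.INTER_CUBIC)
a=np.hstack([c(t,475,220,100,75,400,300),c(t,160,215,140,105,400,300)])
b=np.hstack([c(s,335,130,80,60,400,300),c(s,235,290,120,90,400,300)])
cv2.imwrite("pics/crop1.png",np.vstack([a,b]))
```

```text
(no output)
```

View pics/crop1.png

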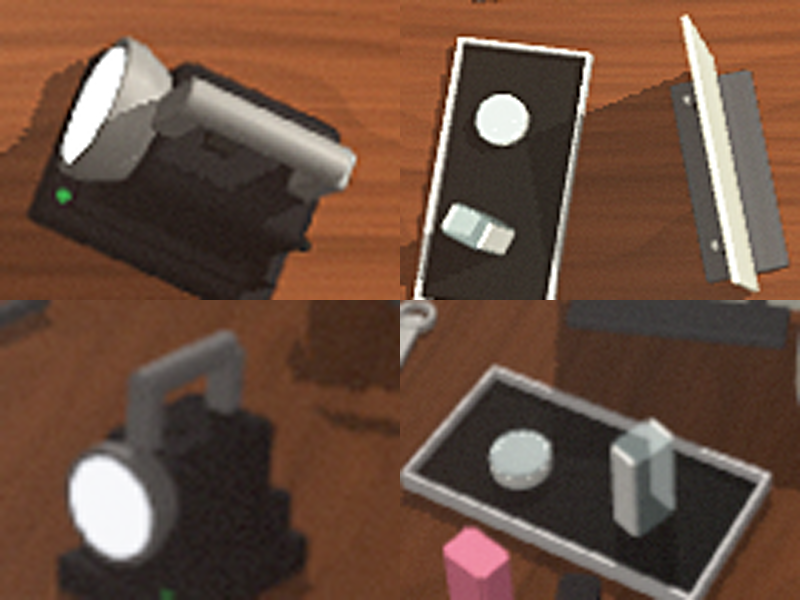

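The crops confirm it: the clear block at top (187,296) is upright on the tray with a whitish frosted side, and the lamp handle bar runs from about (522,244) to (562,262). The screen's brackets are on its +y side, so its white face looks toward the lamp.

```bash
cat > m.py <<'E'
from h import *
T=imaging.camera_info("top");S=imaging.camera_info("side")
def tl(x,y): return 475+x/4,220+y/4
def tr(x,y): return 160+(x-400)/(400/140),215+y/(400/140)
def sl(x,y): return 335+x/5,130+(y-300)/5
def sr(x,y): return 235+(x-400)/(400/120),290+(y-300)/(400/120)
E
python3 - <<'E'
from m import *
a=plane(T,*tl(190,100),.17);b=plane(T,*tl(345,167),.17)
print("bar",a,b,(a+b)/2,np.linalg.norm(a-b),"yaw",np.arctan2(*(a-b)[[1,0]]))
print("two bar mid",two(T,tl(267,133),S,sl(188,358)))
print("lens",two(T,tl(96,105),S,sl(112,508)))
a=plane(T,*tr(686,17),.164);b=plane(T,*tr(738,290),.164)
print("scr",a,b,np.linalg.norm(a-b),"yaw",np.arctan2(*(a-b)[[1,0]]))
s=lambda x,y:(x,y)
print(two(T,tr(686,17),S,(279.5,238)),two(T,tr(738,290),S,(360,244)))
print("block top", two(T,tr(462,221),S,sr(643,440)))
for p in((458,40),(592,54)): print("tray",plane(T,*tr(*p),.014))
print(plane(T,166,321,.014),plane(T,214,327,.014))
E
```

```text
bar [ 0.55743194 -0.34062658  0.17      ] [ 0.5224707  -0.42368015  0.17      ] [ 0.53995132 -0.38215336  0.17      ] 0.09011206712561837 yaw 1.1723626084682033
two bar mid (array([ 0.53988983, -0.37956982,  0.17470948]), np.float64(0.0009598616073482093))
lens (array([ 0.57024286, -0.31827549,  0.0867401 ]), np.float64(0.0008568817115004164))
scr [0.60441021 0.21274562 0.164     ] [0.40447216 0.16847253 0.164     ] 0.20478117874544838 yaw 0.2179177388572407
(array([0.60502387, 0.21303891, 0.16267887]), np.float64(0.000612348292531588)) (array([0.40870373, 0.16935127, 0.16514657]), np.float64(0.008767821271828659))
block top (array([0.45676747, 0.39839755, 0.07735634]), np.float64(0.002715110905303504))
tray [0.6183138 0.4312774 0.014    ]
tray [0.6070053  0.31424912 0.014     ]
[0.3944842 0.4527347 0.014    ] [0.38305626 0.33586864 0.014     ]
```

Emit:
servo_tool(
  series=[
    [0, 0.5, -0.15, 0, 0],
    [0, 1, -0.3, 0, 0],
    [0, 1, -0.3, 0, 0],
  ],
  grip_force=30,
)

```text
time: 0.45
eef_pos: [0.2398, -0.5528, 0.4045]
tcp_rot: [0.993, 0.119, 0.002, -0.001]
wrist_force: [0.1, 0.1, -0.2]
finger_gap: 1.0
finger_force: 0.0
```

Emit:
servo_tool(
  series=[
    [0, 0.5, -0.15, 0, 0],
    [0, 1, -0.3, 0, 0],
    [0, 1, -0.3, 0, 0],
  ],
)

```text
time: 0.75
eef_pos: [0.3301, -0.5001, 0.4045]
tcp_rot: [0.993, 0.12, 0.002, -0.001]
wrist_force: [0.4, -0.1, 0.0]
finger_gap: 1.003
finger_force: 0.0
```

Emit:
servo_tool(
  series=[
    [0, 0.5, -0.15, 0, 0],
    [0, 1, -0.3, 0, 0],
    [0, 1, -0.3, 0, 0],
  ],
)

```text
time: 1.05
eef_pos: [0.4203, -0.4476, 0.4044]
tcp_rot: [0.993, 0.12, 0.002, -0.001]
wrist_force: [-0.0, 0.4, 0.2]
finger_gap: 0.999
finger_force: 0.0
```

Emit:
servo_tool(
  series=[
    [0, 0.4, -0.15, 0, -0.02],
    [0, 0.9, -0.3, 0, -0.04],
    [0, 0.9, -0.3, 0, -0.06],
    [0, 0.9, -0.3, 0, -0.09],
    [0, 0.9, -0.3, 0, -0.11],
    [0, 0.9, -0.3, 0, -0.13],
    [0, 0.9, -0.3, 0, -0.15],
    [0, 0.9, -0.3, 0, -0.15],
    [0, 0.9, -0.3, 0, -0.15],
  ],
)

```text
time: 1.95
eef_pos: [0.4945, -0.4032, 0.4045]
tcp_rot: [0.834, 0.552, 0.0, -0.0]
wrist_force: [-0.8, -0.6, -0.2]
finger_gap: 1.0
finger_force: 0.0
```

```bash
cat >> h.py <<'E'
def yaw(s): 
    q=s["tcp_rot"]; return 2*np.arctan2(q[1],q[0])
def togo(s,xyz,y):
    """shift (units of 10 cm, tool axes) and turn share to reach grasp-point xyz, tool yaw y"""
    from scipy.spatial.transform import Rotation as Ro
    d=np.array(xyz)+[0,0,.159]-s["eef_pos"]; t=Ro.from_quat(s["tcp_rot"]).as_matrix().T@d
    dy=(yaw(s)-y+np.pi)%(2*np.pi)-np.pi
    return np.round(t*10,3),round(dy/2/np.pi,4)
E
python3 - <<'E'
from h import *
s=telemetry.read_state(); print(s["time"],s["eef_pos"],s["tcp_rot"],yaw(s),np.round(s["joints"],2))
ci=imaging.camera_info("wrist");im=imaging.snapshot("wrist");cv2.imwrite("pics/w1.png",im)
L=np.array([np.cos(1.172),np.sin(1.172),0])
for k in(-.034,0,.034): print(proj(ci,np.array([.5399,-.381,.17])+k*L))
print(togo(s,[.5399,-.381,.17],1.172))
E
```

```text
1.95 [ 0.49452759 -0.40317688  0.40452635] [ 8.34156023e-01  5.51528497e-01  1.90929829e-05 -2.13463529e-04] 1.1683910665675319 [ 0.79  0.48 -0.29  1.52  0.14  1.17  0.08]
[[381.19359297 250.26660487]]
[[383.47353605 193.42847111]]
[[386.02669488 131.21001026]]
(array([0.382, 0.331, 0.755]), np.float64(-0.0006))
```

View pics/w1.png

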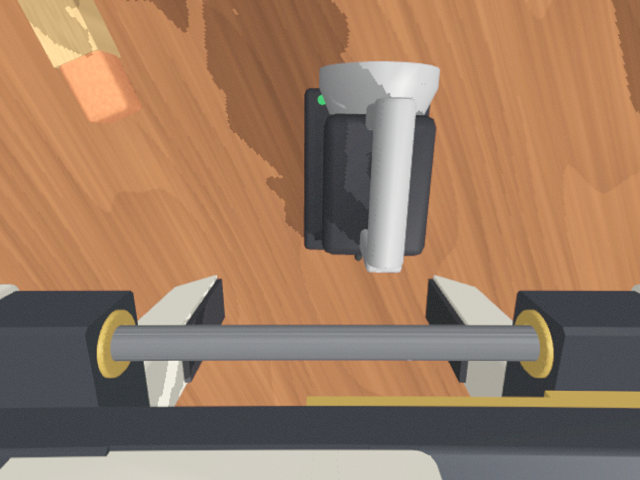

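The wrist view shows the bar from (385,268) to (399,99), with the fingers straddling below it.

Run:
```python
from h import *
s=telemetry.read_state();ci=imaging.camera_info("wrist")
a=plane(ci,398.5,99,.17);b=plane(ci,385.5,269,.17);y=np.arctan2(*(a-b)[[1,0]])
print(a,b,(a+b)/2,np.linalg.norm(a-b),y)
print(togo(s,[*((a+b)/2)[:2],.17],y))
```

```text
[ 0.5649541  -0.33682162  0.17      ] [ 0.52496914 -0.42444268  0.17      ] [ 0.54496162 -0.38063215  0.17      ] 0.09631326891798006 1.1426829133388388
(array([0.404, 0.376, 0.756]), np.float64(0.0041))
```

Emit:
servo_tool(
  series=[
    [0, 0.2, 0.18, 0, 0.003],
    [0, 0.4, 0.36, 0, 0.003],
    [0, 0.4, 0.36, 0, 0.003],
    [0, 0.4, 0.36, 0.25, 0.003],
    [0, 0.4, 0.36, 0.5, 0.003],
    [0, 0.4, 0.36, 0.75, 0.003],
    [0, 0.4, 0.36, 0.75, 0.003],
    [0, 0.4, 0.36, 0.75, 0.003],
  ],
  grip_force=40,
)

```text
time: 2.8
eef_pos: [0.5433, -0.3803, 0.3301]
tcp_rot: [0.839, 0.545, -0.0, -0.0]
wrist_force: [0.6, -0.6, 0.2]
finger_gap: 0.999
finger_force: 0.0
```

Emit:
servo_tool(
  series=[
    [1, 0, 0, 0, 0],
    [1, 0, 0, 0, 0],
    [1, 0, 0, 0, 0],
    [1, 0, 0, 0, 0],
    [1, 0, 0, 0, 0],
    [1, 0, 0, 0, 0],
    [1, 0, 0, 0, 0],
    [1, 0, 0, 0, 0],
    [1, 0, 0, 0, 0],
    [1, 0, 0, 0, 0],
  ],
)

```text
time: 3.8
eef_pos: [0.5436, -0.3801, 0.3297]
tcp_rot: [0.838, 0.545, 0.0, 0.0]
wrist_force: [1.3, -0.7, -1.7]
finger_gap: 0.23
finger_force: 40.0
```

Emit:
servo_tool(
  series=[
    [1, 0, 0, -0.1, 0],
    [1, 0, 0, -0.2, 0],
    [1, 0, 0, -0.3, 0],
    [1, 0, 0, -0.4, 0],
    [1, 0, 0, -0.5, 0],
    [1, 0, 0, -0.6, 0],
    [1, 0, 0, -0.7, 0],
    [1, 0, 0, -0.7, 0],
    [1, 0, 0, -0.7, 0],
    [1, 0, 0, -0.7, 0],
  ],
)

```text
time: 4.8
eef_pos: [0.5433, -0.38, 0.3991]
tcp_rot: [0.838, 0.545, -0.0, -0.0]
wrist_force: [-0.7, -0.5, -6.8]
finger_gap: 0.228
finger_force: 40.0
```

Run:
```python
from h import *
s=telemetry.read_state(); print(s["eef_pos"],yaw(s),s["finger_gap"],s["wrist_force"])
print("lift->place",togo(s,[.570,-.102,.21],1.789))
cv2.imwrite("pics/s2.png",np.hstack([imaging.snapshot("side")[60:300,240:560],imaging.snapshot("top")[180:420,300:620]]))
```

```text
[ 0.54327294 -0.37998429  0.39906783] 1.1533318814563767 0.22803595132202828 [-0.69534671 -0.48298017 -6.84920617]
lift->place (array([ 2.649, -0.882,  0.302]), np.float64(-0.1012))
```

View pics/s2.png

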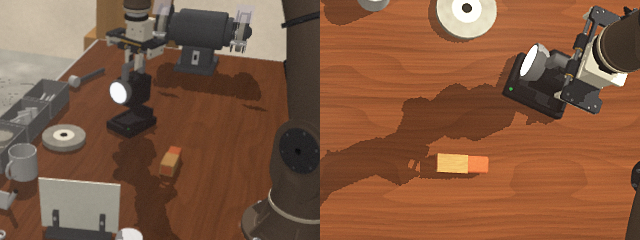

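Emit:
servo_tool(
  series=[
    [1, 0.15, -0.05, 0, 0],
    [1, 0.38, -0.12, 0, 0],
    [1, 0.6, -0.2, 0, 0],
    [1, 0.88, -0.29, 0, 0],
  ],
)

```text
time: 5.3
eef_pos: [0.5524, -0.287, 0.3994]
tcp_rot: [0.839, 0.545, -0.0, -0.0]
wrist_force: [-0.4, -0.5, -7.9]
finger_gap: 0.228
finger_force: 40.0
```

Emit:
servo_tool(
  series=[
    [1, 0.28, -0.09, 0, 0],
    [1, 0.58, -0.19, 0, 0],
    [1, 0.88, -0.29, 0, 0],
  ],
)

```text
time: 5.6
eef_pos: [0.5617, -0.1936, 0.3996]
tcp_rot: [0.838, 0.545, 0.0, -0.0]
wrist_force: [0.6, -0.1, -8.0]
finger_gap: 0.229
finger_force: 40.0
```

Emit:
servo_tool(
  series=[
    [1, 0.25, -0.08, 0, -0.01],
    [1, 0.5, -0.16, 0, -0.02],
    [1, 0.7, -0.23, 0, -0.035],
    [1, 0.82, -0.27, 0, -0.05],
    [1, 0.88, -0.29, 0, -0.065],
    [1, 0.88, -0.29, 0, -0.08],
    [1, 0.88, -0.29, 0, -0.095],
    [1, 0.88, -0.29, 0, -0.1],
    [1, 0.88, -0.29, 0, -0.1],
    [1, 0.88, -0.29, 0, -0.1],
  ],
)

```text
time: 6.6
eef_pos: [0.571, -0.1035, 0.3997]
tcp_rot: [0.629, 0.777, -0.0, -0.0]
wrist_force: [-0.7, 0.5, -7.8]
finger_gap: 0.234
finger_force: 40.0
```

Run:
```python
from h import *
s=telemetry.read_state(); print(s["eef_pos"],yaw(s),s["finger_gap"],s["wrist_force"],np.round(s["joints"],2))
ci=imaging.camera_info("wrist")
w=imaging.snapshot("wrist");t=imaging.snapshot("top");cv2.imwrite("pics/wraw.png",w);cv2.imwrite("pics/traw.png",t)
np.savez("pics/ci.npz",R=ci["R"],t=ci["t"])
cv2.imwrite("pics/p3.png",np.vstack([w[:300],cv2.resize(t[190:340,230:550],(640,300))]))
```

```text
[ 0.57099518 -0.10347798  0.39966865] 1.780150513265311 0.23438008066128938 [-0.71221313  0.45558589 -7.83885777] [ 0.45  0.42 -0.5   1.66  0.22  1.12  0.1 ]
```

View pics/p3.png

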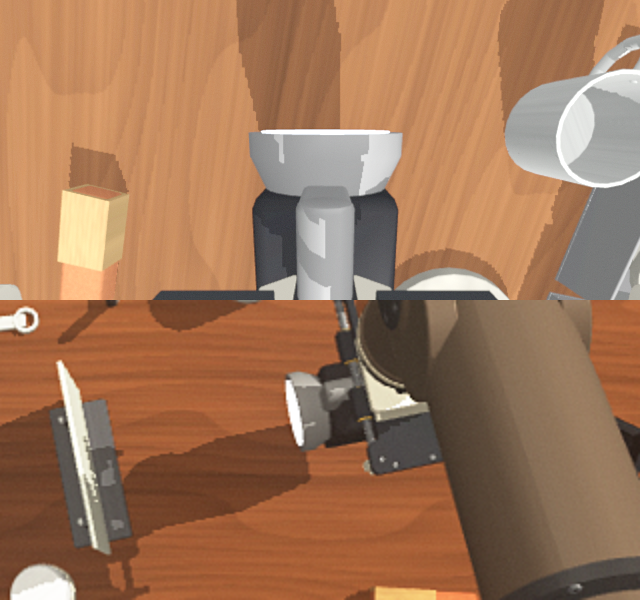

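The lamp hangs upright in the grip, lens facing the screen. The top view shows the screen's upper edge from about (259,221) to (278,315). I'll fit that edge before placing the lamp.

Run:
```python
from m import *
im=cv2.imread("pics/top0.png").astype(int)
P=[]
for v in range(224,314):
    r=im[v,252:300]; m=np.where((r.min(1)>150))[0]
    if len(m): P.append((252+m[0]-.5,v,252+m[-1]))
P=np.array(P);f=np.polyfit(P[:,1],P[:,0],1);res=P[:,0]-np.polyval(f,P[:,1]);k=abs(res)<1.5
f=np.polyfit(P[k,1],P[k,0],1);print(f,k.sum(),len(P),P[::12].tolist())
a=plane(T,np.polyval(f,221),221,.164);b=plane(T,np.polyval(f,315.5),315.5,.164)
y=np.arctan2(*(a-b)[[1,0]])+np.pi/2;mid=(a+b)/2
print(a,b,mid,np.linalg.norm(a-b),y)
xs=np.array([np.cos(y),np.sin(y),0]);ys=np.array([-np.sin(y),np.cos(y),0])
s=telemetry.read_state();g=s["eef_pos"]-[0,0,.159];w=yaw(s);l=g+.073*np.array([np.cos(w),np.sin(w),0])
d=mid-.006*xs-l;print("ahead",d@xs,"side",d@ys,"yawerr",y-w)
print(togo(s,[*(mid-.006*xs-.293*xs)[:2],.143],y))
```

```text
[1.91880716e-01 2.15561294e+02] 86 90 [[258.5, 224.0, 262.0], [260.5, 236.0, 269.0], [263.5, 248.0, 271.0], [265.5, 260.0, 273.0], [267.5, 272.0, 276.0], [269.5, 284.0, 278.0], [272.5, 296.0, 281.0], [274.5, 308.0, 283.0]]
[0.60426742 0.21728108 0.164     ] [0.40643759 0.17304115 0.164     ] [0.5053525  0.19516111 0.164     ] 0.20271608786607348 1.7908027843151753
ahead 0.22671917037341738 side -0.00036554781519299403 yawerr 0.010259734055760195
(array([0.067, 0.01 , 0.977]), np.float64(-0.0016))
```

Emit:
servo_tool(
  series=[
    [1, 0.07, 0, 0.1, -0.001],
    [1, 0.07, 0, 0.25, -0.001],
    [1, 0.07, 0, 0.4, -0.001],
    [1, 0.07, 0, 0.55, -0.001],
    [1, 0.07, 0, 0.7, -0.001],
    [1, 0.07, 0, 0.82, -0.001],
    [1, 0.07, 0, 0.9, -0.001],
    [1, 0.07, 0, 0.95, -0.001],
    [1, 0.07, 0, 0.97, -0.001],
    [1, 0.07, 0, 0.98, -0.001],
    [1, 0.07, 0, 0.98, -0.001],
  ],
)

```text
time: 7.8
eef_pos: [0.5697, -0.0966, 0.3021]
tcp_rot: [0.626, 0.78, 0.0, 0.0]
wrist_force: [-0.0, 0.7, -7.1]
finger_gap: 0.227
finger_force: 40.0
```

Emit:
servo_tool(
  series=[
    [1, 0, 0, 0.01, 0],
    [1, 0, 0, 0.02, 0],
    [1, 0, 0, 0.02, 0],
  ],
)

```text
time: 8.1
eef_pos: [0.5696, -0.0966, 0.2998]
tcp_rot: [0.626, 0.78, 0.0, 0.0]
wrist_force: [0.6, -0.1, -7.0]
finger_gap: 0.229
finger_force: 40.0
```

Not quite in contact yet; the wrist still carries about 7 N. Easing down.

Emit:
servo_tool(
  series=[
    [1, 0, 0, 0.01, 0],
    [1, 0, 0, 0.01, 0],
    [1, 0, 0, 0.015, 0],
    [1, 0, 0, 0.015, 0],
  ],
)

```text
time: 8.5
eef_pos: [0.5699, -0.0968, 0.2996]
tcp_rot: [0.626, 0.779, 0.0, 0.001]
wrist_force: [-3.3, -1.7, 9.3]
finger_gap: 0.228
finger_force: 40.0
```

Emit:
servo_tool(
  series=[
    [1, 0, 0, -0.005, 0],
    [0, 0, 0, -0.005, 0],
    [0, 0, 0, -0.005, 0],
    [0, 0, 0, -0.005, 0],
    [0, 0, 0, -0.005, 0],
    [0, 0, 0, -0.005, 0],
    [0, 0, 0, -0.005, 0],
    [0, 0, 0, -0.005, 0],
    [0, 0, 0, -0.005, 0],
    [0, 0, 0, -0.005, 0],
  ],
)

```text
time: 9.5
eef_pos: [0.5695, -0.0966, 0.2987]
tcp_rot: [0.626, 0.78, -0.0, 0.0]
wrist_force: [-0.2, 0.3, 0.4]
finger_gap: 0.962
finger_force: 0.0
```

Emit:
servo_tool(
  series=[
    [0, 0, 0, -0.1, 0],
    [0, 0, 0, -0.3, 0],
    [0, 0, 0, -0.6, 0],
    [0, 0, 0, -1, 0],
    [0, 0, 0, -1, 0],
    [0, 0, 0, -1, 0],
  ],
)

```text
time: 10.1
eef_pos: [0.5697, -0.0965, 0.4002]
tcp_rot: [0.626, 0.78, 0.001, 0.001]
wrist_force: [-0.5, -0.7, -0.3]
finger_gap: 1.0
finger_force: 0.0
```

Run:
```python
from h import *
s=telemetry.read_state(); print(s["time"],s["eef_pos"],yaw(s),s["finger_gap"],s["wrist_force"])
print(togo(s,[.456,.395,.241],yaw(s)))
```

```text
10.1 [ 0.56968474 -0.09647225  0.4002464 ] 1.787884532022532 1.0002124981715221 [-0.51717065 -0.72845053 -0.31767341]
(array([ 5.044e+00, -5.200e-02, -3.000e-03]), np.float64(0.0))
```

Emit:
servo_tool(
  series=[
    [0, 0.4, 0, 0, 0],
    [0, 1, 0, 0, 0],
    [0, 1, 0, 0, 0],
  ],
)

```text
time: 10.4
eef_pos: [0.5462, 0.0069, 0.3982]
tcp_rot: [0.624, 0.782, 0.001, -0.002]
wrist_force: [-1.1, 0.6, 0.6]
finger_gap: 1.002
finger_force: 0.0
```

Emit:
servo_tool(
  series=[
    [0, 0.5, 0, 0, 0],
    [0, 1, 0, 0, 0],
    [0, 1, 0, 0, 0],
  ],
)

```text
time: 10.7
eef_pos: [0.5239, 0.106, 0.3985]
tcp_rot: [0.622, 0.783, 0.001, -0.002]
wrist_force: [0.2, 0.7, 0.0]
finger_gap: 0.997
finger_force: 0.0
```

Emit:
servo_tool(
  series=[
    [0, 0.5, 0, 0, 0],
    [0, 1, 0, 0, 0],
    [0, 1, 0, 0, 0],
  ],
)

```text
time: 11.0
eef_pos: [0.502, 0.2033, 0.3986]
tcp_rot: [0.622, 0.783, 0.001, -0.002]
wrist_force: [0.2, 0.4, -0.2]
finger_gap: 1.002
finger_force: 0.0
```

Emit:
servo_tool(
  series=[
    [0, 0.5, 0, 0, 0],
    [0, 1, 0, 0, 0],
    [0, 1, 0, 0, 0],
    [0, 1, 0, 0, 0],
    [0, 1, 0, 0, 0],
  ],
)

```text
time: 11.5
eef_pos: [0.4838, 0.2927, 0.3979]
tcp_rot: [0.627, 0.779, -0.001, 0.0]
wrist_force: [0.5, 0.5, -0.8]
finger_gap: 1.005
finger_force: 0.0
```

Run:
```python
from h import *
s=telemetry.read_state(); print(s["time"],s["eef_pos"],yaw(s),np.round(s["joints"],2))
ci=imaging.camera_info("wrist")
w=imaging.snapshot("wrist");cv2.imwrite("pics/wb.png",w)
for z in(.004,.074): print(proj(ci,[.456,.395,z]))
p=proj(ci,[.456,.395,.05])[0]
x=int(np.clip(p[0]-120,0,400));y=int(np.clip(p[1]-90,0,300));print(x,y)
cv2.imwrite("pics/wbc.png",cv2.resize(w[y:y+180,x:x+240],(800,600),interpolation=cv2.INTER_CUBIC))
```

```text
11.5 [0.48382704 0.29268036 0.39791944] 1.786980269637869 [-0.19  0.42 -0.62  1.69  0.26  1.12 -0.67]
[[319.19628245  88.46271933]]
[[317.84594036  80.49364191]]
198 0
```

View pics/wbc.png

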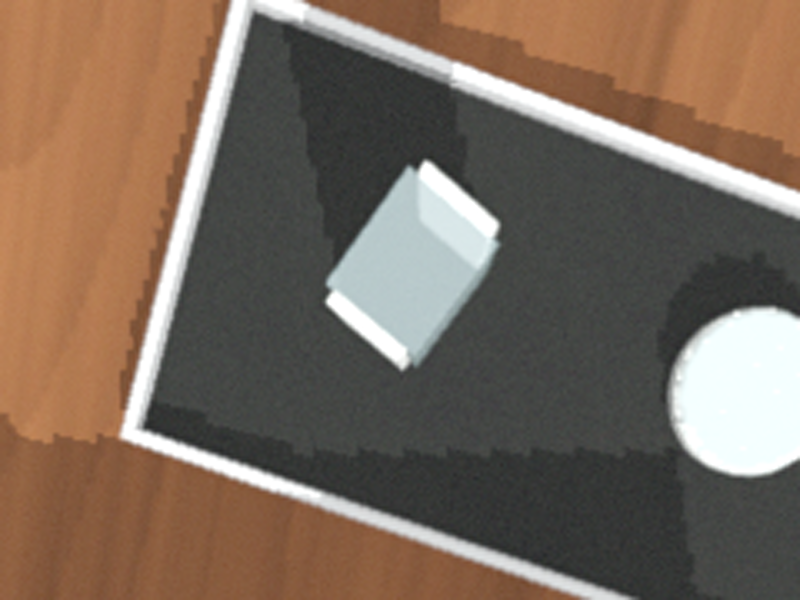

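The crop shows the clear block from above on the black tray floor. Its two white frosted ends lie at crop (366,332) and (461,197), and the clear long sides run between them, with the centre at about (412,265). The round glass is at (745,390), well clear.

Run:
```python
from h import *
s=telemetry.read_state();ci=imaging.camera_info("wrist")
c=lambda x,y,z=.074: plane(ci,198+x/(10/3),y/(10/3),z)
f=c(461,197);n=c(366,332);q=[c(*p) for p in((412,168),(497,240),(412,362),(328,288))]
print(f,n,(f+n)/2,np.linalg.norm(f-n)); Q=np.mean(q,0);print(Q,[np.linalg.norm(q[i]-q[i-1]) for i in range(4)])
dy=(f-n);by=np.arctan2(dy[1],dy[0]);e=q[0]-q[3];e2=q[1]-q[2];e3=q[0]-q[1]
print("y dir",by,np.arctan2(e[1],e[0]),np.arctan2(e2[1],e2[0]),np.arctan2(e3[1],e3[0])-np.pi/2)
print("glass",c(745,390,.016))
# tool y along block y: tool y world yaw = toolyaw - pi/2
for a in(by,by-np.pi): print("tool yaw",a+np.pi/2,togo(s,[*Q[:2],.239],a+np.pi/2))
print(proj(ci,[*Q[:2],.074]))
```

```text
[0.46652311 0.4117486  0.074     ] [0.45179452 0.38018093 0.074     ] [0.45915882 0.39596476 0.074     ] 0.034834601685353676
[0.45899602 0.39590685 0.074     ] [np.float64(0.03065556041449042), np.float64(0.02360167195791396), np.float64(0.031632347685270804), np.float64(0.02433126261125732)]
y dir 1.1342467217435488 1.1265214948665332 1.149096377780683 1.1304901564507572
glass [0.55216213 0.38996925 0.016     ]
tool yaw 2.705043048538445 (array([ 1.065e+00, -2.300e-02, -1.000e-03]), np.float64(-0.1463))
tool yaw -0.436549605051348 (array([ 1.065e+00, -2.300e-02, -1.000e-03]), np.float64(0.3537))
[[321.60918244  79.69191017]]
```

Emit:
servo_tool(
  series=[
    [0.2, 0.3, -0.01, 0, -0.02],
    [0.2, 0.6, -0.01, 0, -0.04],
    [0.2, 0.9, -0.02, 0, -0.06],
    [0.2, 1, -0.02, 0, -0.08],
    [0.2, 1, -0.02, 0, -0.1],
    [0.2, 1, -0.02, 0, -0.12],
    [0.2, 1, -0.02, 0, -0.14],
    [0.2, 1, -0.02, 0, -0.146],
    [0.2, 1, -0.02, 0, -0.146],
    [0.2, 1, -0.02, 0, -0.146],
    [0.2, 1, -0.02, 0, -0.146],
  ],
  grip_force=12,
)

```text
time: 12.65
eef_pos: [0.4602, 0.3907, 0.3987]
tcp_rot: [0.217, 0.976, -0.0, 0.0]
wrist_force: [-0.5, 0.7, -0.1]
finger_gap: 0.799
finger_force: 0.0
```

Run:
```python
from h import *
s=telemetry.read_state(); print(s["time"],s["eef_pos"],yaw(s),np.round(s["joints"],2),s["finger_gap"])
print(togo(s,[.459,.396,.045],2.704))
w=imaging.snapshot("wrist");cv2.imwrite("pics/wb2.png",w)
print(proj(imaging.camera_info("wrist"),[.459,.396,.074]))
```

```text
12.65 [0.46024313 0.39065421 0.39866143] 2.7031780937863314 [-0.25  0.54 -0.83  1.59  0.42  1.2  -0.02] 0.799036462450624
(array([0.035, 0.044, 1.947]), np.float64(-0.0001))
[[329.18408965 215.52922127]]
```

Emit:
servo_tool(
  series=[
    [0.2, 0.035, 0.045, 0, 0],
    [0.2, 0.035, 0.045, 0.3, 0],
    [0.2, 0.035, 0.045, 0.6, 0],
    [0.2, 0.035, 0.045, 0.9, 0],
    [0.2, 0.035, 0.045, 1, 0],
    [0.2, 0.035, 0.045, 1, 0],
    [0.2, 0.035, 0.045, 1, 0],
  ],
)

```text
time: 13.4
eef_pos: [0.4586, 0.3975, 0.2999]
tcp_rot: [0.216, 0.976, 0.001, 0.0]
wrist_force: [-0.1, 0.1, -0.5]
finger_gap: 0.799
finger_force: 0.0
```

Run:
```python
from h import *
s=telemetry.read_state(); print(s["eef_pos"],yaw(s),togo(s,[.459,.396,.045],2.704))
ci=imaging.camera_info("wrist");w=imaging.snapshot("wrist");cv2.imwrite("pics/wb3.png",w)
print(proj(ci,[.459,.396,.074]),proj(ci,[.459,.396,.004]))
```

```text
[0.45864438 0.39753197 0.29991437] 2.7055507954718654 (array([-0.01 , -0.014,  0.959]), np.float64(0.0002))
[[321.05198745 262.82295089]] [[321.73502056 229.92520703]]
```

View pics/wb3.png

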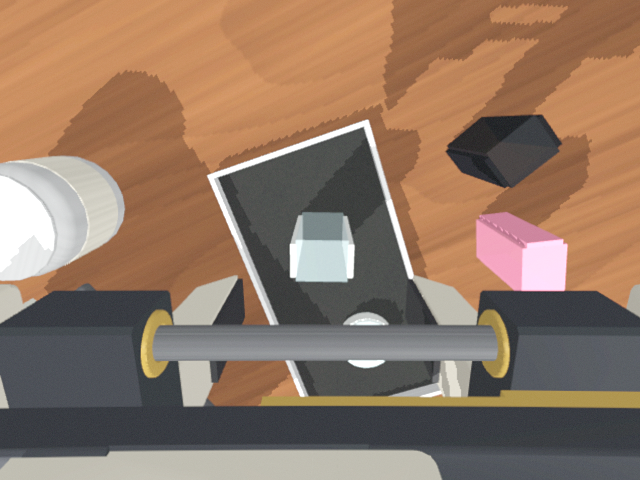

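The view shows the block's top face centred at (322,264), where predicted. Its white frosted sides are left and right, square to the fingers, so I'll descend and grip.

Emit:
servo_tool(
  series=[
    [0.2, -0.01, -0.01, 0.15, 0],
    [0.2, -0.01, -0.01, 0.35, 0],
    [0.2, -0.01, -0.01, 0.55, 0],
    [0.2, -0.01, -0.01, 0.75, 0],
    [0.2, -0.01, -0.01, 0.9, 0],
    [0.2, -0.01, -0.01, 0.95, 0],
    [0.2, -0.01, -0.01, 0.95, 0],
    [0.2, -0.01, -0.01, 0.95, 0],
  ],
)

```text
time: 14.25
eef_pos: [0.4592, 0.3958, 0.2045]
tcp_rot: [0.216, 0.976, 0.001, 0.0]
wrist_force: [-0.3, -0.3, 0.3]
finger_gap: 0.801
finger_force: 0.0
```

Emit:
servo_tool(
  series=[
    [1, 0, 0, 0, 0],
    [1, 0, 0, 0, 0],
    [1, 0, 0, 0, 0],
    [1, 0, 0, 0, 0],
    [1, 0, 0, 0, 0],
    [1, 0, 0, 0, 0],
    [1, 0, 0, 0, 0],
    [1, 0, 0, 0, 0],
  ],
)

```text
time: 15.05
eef_pos: [0.4591, 0.3955, 0.2038]
tcp_rot: [0.216, 0.976, -0.0, 0.0]
wrist_force: [0.0, 0.2, 1.5]
finger_gap: 0.391
finger_force: 12.0
```

Emit:
servo_tool(
  series=[
    [1, 0, 0, -0.05, 0],
    [1, 0, 0, -0.15, 0],
    [1, 0, 0, -0.3, 0],
    [1, 0, 0, -0.5, 0],
    [1, 0, 0, -0.7, 0],
    [1, 0, 0, -0.9, 0],
    [1, 0, 0, -1, 0],
  ],
)

```text
time: 15.75
eef_pos: [0.4591, 0.396, 0.3067]
tcp_rot: [0.216, 0.976, 0.001, 0.001]
wrist_force: [0.1, 0.9, -2.4]
finger_gap: 0.394
finger_force: 12.0
```

Emit:
servo_tool(
  series=[
    [1, 0, 0, -0.2, 0],
    [1, 0, 0, -0.4, 0],
    [1, 0, 0, -0.6, 0],
    [1, 0, 0, -0.8, 0],
    [1, 0, 0, -1, 0],
    [1, 0, 0, -1, 0],
    [1, 0, 0, -1, 0],
  ],
)

```text
time: 16.45
eef_pos: [0.4589, 0.3953, 0.4038]
tcp_rot: [0.216, 0.976, 0.0, 0.0]
wrist_force: [-0.0, -0.2, -0.4]
finger_gap: 0.392
finger_force: 12.0
```

Run:
```python
from h import *
s=telemetry.read_state(); print(s["time"],s["eef_pos"],yaw(s),s["finger_gap"],s["finger_force"])
t=imaging.snapshot("top");S=imaging.snapshot("side");cv2.imwrite("pics/t5.png",t);cv2.imwrite("pics/s5.png",S)
c=lambda im,x,y,w,h: cv2.resize(im[y:y+h,x:x+w],(400,300),interpolation=cv2.INTER_CUBIC)
cv2.imwrite("pics/c5.png",np.vstack([np.hstack([c(t,320,200,120,90),c(t,240,200,160,120)]),np.hstack([c(S,240,180,160,120),c(S,220,120,240,180)])]))
```

```text
16.45 [0.45891104 0.39534788 0.40376136] 2.705241800438836 0.3924616018174593 11.97725236415863
```

View pics/c5.png

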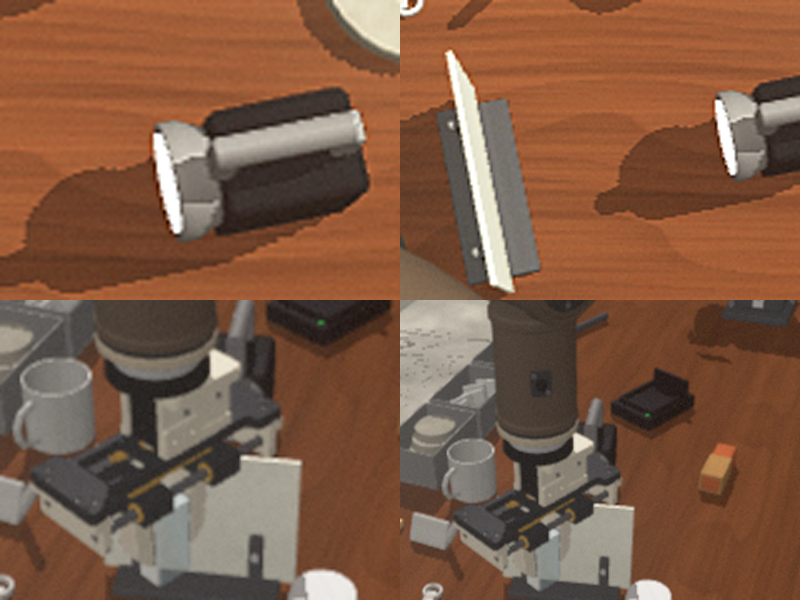

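The lamp stands on the bench facing the screen: handle from (384,246) to (428,238) and lens at (370,258) in the top view. The block hangs in the fingers. Next I'll measure the beam axis.

Run:
```python
from m import *
c=lambda x,y,z: plane(T,320+x/(10/3),200+y/(10/3),z)
a=c(217,152,.14);b=c(360,127,.14);y=np.arctan2(*(a-b)[[1,0]]);g=(a+b)/2
print(a,b,g,np.linalg.norm(a-b),y,"lens by bar",g+.073*np.array([np.cos(y),np.sin(y),0]),"lens",c(168,194,.06))
ym=1.788; X=np.array([np.cos(ym),np.sin(ym),0])
g2=np.array([.5697,-.0967,.14]); l=g2+.073*X; print("lens by release",l)
P=l+.105*X; print("target",P)
s=telemetry.read_state(); print(togo(s,[P[0],P[1],.245],ym))
```

```text
[ 0.55858803 -0.05308015  0.14      ] [ 0.57593352 -0.1455409   0.14      ] [ 0.56726077 -0.09931053  0.14      ] 0.09407367177258671 1.756239347390379 lens by bar [ 0.55380089 -0.02756213  0.14      ] lens [ 0.54383485 -0.02786882  0.06      ]
lens by release [ 0.55396851 -0.02541522  0.14      ]
target [0.53134103 0.07711769 0.14      ]
(array([-2.   , -2.575, -0.01 ]), np.float64(0.146))
```

Run:
```python
from m import *
im=cv2.imread("pics/t5.png");m=(im.min(2)>225).astype(np.uint8);m[:, :355]=0;m[:,380:]=0;m[:230]=0;m[280:]=0
p=np.argwhere(m);print("white rows/cols",p.min(0),p.max(0),p.mean(0),len(p))
y=1.788;Y=np.array([-np.sin(y),np.cos(y),0])
for dx in(0,-.006):
  for r in(.035,.042):
    C=np.array([.554+dx,-.0254,.06]);th=np.linspace(0,6.28,73)
    q=proj(T,[C+r*(np.cos(a)*Y+np.sin(a)*np.array([0,0,1])) for a in th]);print(dx,r,q.min(0),q.max(0),proj(T,C))
```

```text
white rows/cols [240 366] [269 373] [254.19266055 369.73394495] 109
0 0.035 [365.82996908 238.84204069] [372.88694837 268.76220998] [[369.30931191 253.80654913]]
0 0.042 [365.14481751 235.84910125] [373.61448493 271.75211602] [[369.30931191 253.80654913]]
-0.006 0.035 [365.83536888 241.41362272] [372.89577041 271.35899443] [[369.31649996 256.39168167]]
-0.006 0.042 [365.14993774 238.41776315] [373.62361197 274.35938233] [[369.31649996 256.39168167]]
```

The predicted lens matches the white mask to within 1 px. I'll carry the block over the screen to a point above the beam.

Emit:
servo_tool(
  series=[
    [1, -0.1, -0.12, 0, 0],
    [1, -0.27, -0.35, 0, 0],
    [1, -0.47, -0.6, 0, 0],
    [1, -0.67, -0.86, 0, 0],
  ],
)

```text
time: 16.95
eef_pos: [0.4834, 0.288, 0.4025]
tcp_rot: [0.216, 0.976, -0.001, -0.001]
wrist_force: [0.2, 0.6, -0.3]
finger_gap: 0.393
finger_force: 12.0
```

Emit:
servo_tool(
  series=[
    [1, -0.22, -0.28, 0, 0],
    [1, -0.44, -0.57, 0, 0],
    [1, -0.67, -0.86, 0, 0],
  ],
)

```text
time: 17.25
eef_pos: [0.5076, 0.1813, 0.4027]
tcp_rot: [0.216, 0.976, -0.0, -0.001]
wrist_force: [0.9, -1.3, -0.9]
finger_gap: 0.389
finger_force: 12.0
```

Emit:
servo_tool(
  series=[
    [1, -0.2, -0.26, 0, 0.015],
    [1, -0.4, -0.52, 0, 0.03],
    [1, -0.57, -0.74, 0, 0.05],
    [1, -0.64, -0.82, 0, 0.07],
    [1, -0.66, -0.855, 0, 0.09],
    [1, -0.66, -0.855, 0, 0.11],
    [1, -0.66, -0.855, 0, 0.13],
    [1, -0.66, -0.855, 0, 0.146],
    [1, -0.66, -0.855, 0, 0.146],
    [1, -0.66, -0.855, 0, 0.146],
    [1, -0.66, -0.855, 0, 0.146],
  ],
)

```text
time: 18.35
eef_pos: [0.5314, 0.0775, 0.4033]
tcp_rot: [0.625, 0.78, -0.0, -0.0]
wrist_force: [0.0, 0.1, -0.7]
finger_gap: 0.393
finger_force: 12.0
```

Run:
```python
from h import *
s=telemetry.read_state(); print(s["time"],s["eef_pos"],yaw(s),s["finger_gap"],s["finger_force"])
print(togo(s,[.5313,.0771,.0658],1.788))
```

```text
18.35 [0.53140367 0.07754718 0.40331257] 1.7905089611008524 0.3927874381513462 11.97723001241684
(array([-4.000e-03, -1.000e-03,  1.785e+00]), np.float64(0.0004))
```

Emit:
servo_tool(
  series=[
    [1, 0, 0, 0.1, 0],
    [1, 0, 0, 0.3, 0],
    [1, 0, 0, 0.5, 0],
    [1, 0, 0, 0.7, 0],
    [1, 0, 0, 0.9, 0],
  ],
)

```text
time: 18.85
eef_pos: [0.5313, 0.0774, 0.3122]
tcp_rot: [0.626, 0.78, -0.0, -0.0]
wrist_force: [0.4, -1.3, -1.1]
finger_gap: 0.396
finger_force: 12.0
```

Emit:
servo_tool(
  series=[
    [1, 0, 0, 0.2, 0],
    [1, 0, 0, 0.4, 0],
    [1, 0, 0, 0.6, 0],
    [1, 0, 0, 0.75, 0],
    [1, 0, 0, 0.85, 0],
    [1, 0, 0, 0.885, 0],
    [1, 0, 0, 0.885, 0],
    [1, 0, 0, 0.885, 0],
    [1, 0, 0, 0.885, 0],
  ],
)

```text
time: 19.75
eef_pos: [0.5318, 0.0777, 0.2259]
tcp_rot: [0.626, 0.78, 0.0, 0.0]
wrist_force: [-0.1, -1.0, 0.1]
finger_gap: 0.393
finger_force: 12.0
```

Run:
```python
from h import *
s=telemetry.read_state(); print(s["time"],s["eef_pos"],yaw(s),s["finger_gap"],s["finger_force"],s["wrist_force"])
print(togo(s,[.5313,.0771,.0658],1.788))
t=imaging.snapshot("top");S=imaging.snapshot("side");w=imaging.snapshot("wrist")
c=lambda im,x,y,w,h: cv2.resize(im[y:y+h,x:x+w],(400,300),interpolation=cv2.INTER_CUBIC)
cv2.imwrite("pics/c6.png",np.vstack([np.hstack([c(t,240,190,200,150),c(t,0,0,640,480)]),np.hstack([c(S,220,140,240,180),c(w,0,0,640,480)])]))
```

```text
19.75 [0.53179354 0.07767018 0.22591073] 1.7879665529927076 0.39286671182827365 11.977212131023407 [-0.0620695  -0.99666012  0.0915095 ]
(array([-0.005, -0.006,  0.011]), np.float64(-0.0))
```

View pics/c6.png

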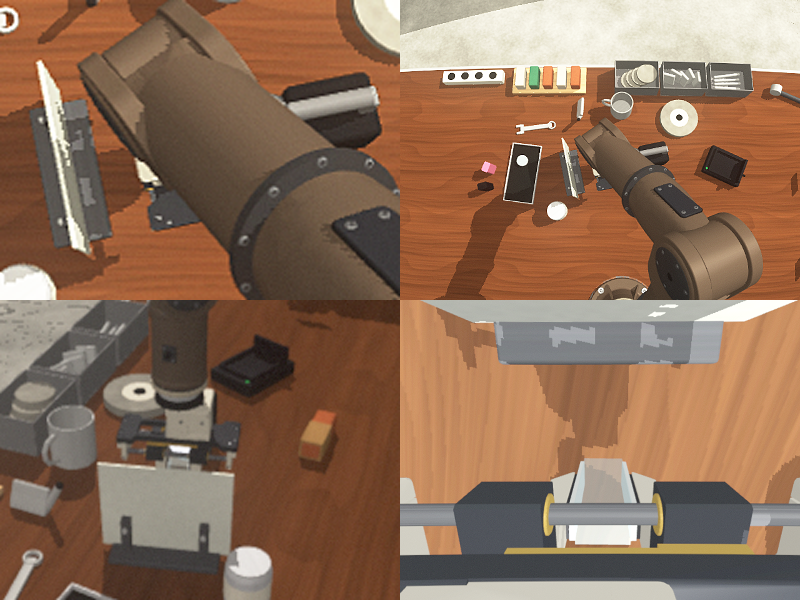

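The block is held in the fingers by its frosted sides, upright, square to the screen and centred on it. The lamp stands behind it and the bystanders are where they were, so I'm handing in.

```bash
python3 -c "
from cell import bot
print(bot.job_done())"
```

```text
the job is handed in; nothing more can be done
None
```

I handed the job in at about 20 s: the lamp stands released on the bench, its lens about 22 cm from the screen, and the arm holds the clear block in the beam by its frosted sides, level with and centred on the lens; no verdict came back.

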